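Bring the pan to medium heat on the portable hob

ROBOT

A 6-joint arm with a two-finger parallel gripper is mounted at the origin on the work surface; the furniture and walls round the work are solid. World frame = base frame: x ahead of the robot, y to its left, z up, the work surface at z = 0. Lengths are in m, angles in rad, forces in N, time in s.
With the tool pointing down it reaches from about 0.35 to 0.975 m from the base axis. Payload 4.9 kg.
Tool frame: the origin (TCP) lies midway between the tips of the shut fingers; the grasp point (between the pads) lies ctrl.tcp_to_grasp behind it (ctrl.tcp_to_grasp is the distance from the TCP to the grasp point, in m); z points along the fingers, y is the line along which they close (so a half turn about z gives the same grasp; the last joint's range is limited). The gripper opens to 85 mm and grips with 20 to 120 N. Pads are 22 mm wide; open, the fingers measure 114 mm over their backs; the gripper's body (76 mm by 85 mm) begins 54 mm behind the grasp point. The pads swing forward as they close: fully open they stand 13 mm farther back than shut.
Start: joints at [1.071, 0.053, 1.613, -0, 1.476, -0.119], TCP at [0.232, 0.58, 0.199] pointing down, gripper open.
Joint ranges: [-3.01, 3.01], [-1.01, 2.22], [0.06, 2.58], [-1.02, 4.17], [0.09, 2.62], [-3.14, 3.14]. Speed limits (rad/s): [2.57, 2.57, 3.14, 3.14, 3.14, 3.14].

INTERFACE

Orientations are given as a unit quaternion [w, x, y, z].
In Python, from cell import readout, imaging, ctrl gives the robot as it stands.
- The arm moves only by the tool step_arm, never from a script. Its argument "targets" is a list that holds one entry, the list of rows, each a list of 6 numbers: the shift along the world's x, y, z in units of 600 mm (1.0 is 600 mm), then the turn, a rotation vector about the world's x, y, z in units of 90 degrees (1.0 is 90 degrees). A call has 1 to 8 rows; each row shifts and turns the commanded pose from where the row before left it; what a row does not reach is not made up. A row lasts 1/12 s, in which the tool goes at most 41.7 mm and 7.16 degrees, less where a joint would pass 70% of its speed; a pose out of reach is approached as far as the arm can. A call with a number of a shift or a turn outside -1 to 1 is refused whole. A call with a gripper value outside its range is refused whole. "gripper" is the finger opening in mm, from 0 to 85.4, set as the call begins (left out, the last holds). The fingers move at their own pace and stop on an object; the grip force is fixed at half the most. Time passes only in rows, so rows that do not move let the fingers close. It gives the time, the measured TCP pose, the force, the opening and the grip force at its end, in the units of the state.
- readout.sense(): the state, without advancing time (a new reading comes with each control period).
- imaging.read_camera(name): name is "scene" or "top" or "wrist"; returns (picture, depth): 384x512x3 uint8, red, green, blue; 384x512 float32, m along the optical axis (not along the pixel's ray), 0 where there is no reading.
- imaging.calibration(name): a dict with "K" (3x3 intrinsics, pixels), "pose" (4x4, takes a point from camera to world coordinates). Camera axes: x right, y down, z forward; pixel columns grow to the right and rows downward; lengths in m; the calibration is good to about 2 mm. A picture is of the moment at which its call begins: read the wrist's pose just before it. calibration takes no time and is no camera call; for the wrist camera it gives the pose at the moment of the call.
- ctrl.close_job(): hands the job in; it is judged then, once.
Trained networks look in the newest picture that a camera, given by its name, has taken for a name from the list of things; names that differ only in an ending like _2 or _b are one class to them, and where a whole thing is asked for, a point or a joint stands for the part that bears it (a point fixed in the world has none). Each returns a list of dicts, best first, with "conf" (0 to 1); they miss things now and then, are a little off and sometimes report something else, mostly with a low value. They report only what shows in the picture. A call takes as long as a camera call.
- imaging.find_in(camera, thing): "point" ([x, y, z] in m, in the coordinates of the camera as it stood for that picture, good to about 4 mm: the middle of the surface that is visible of it).
The state is a dict: "time": time; "joints": joint angles; "dq": joint speeds; "joint_torque": joint torques, N m; "tcp_pos": TCP position; "orientation": TCP orientation; "contact_force": force on the tool from outside, world axes, zero at the start; "ft_torque": the same for the moment, N m; "finger_gap": opening from 0.0 (shut) to 1.0 (fully open); "gripper_force": force on a finger pad.
Only numpy, scipy, OpenCV 4.12 (cv2) and the standard library are available. Lean on these libraries where they do the work, as an engineer would, in place of code of your own. Each camera call takes 0.05 s, during which the arm holds its last target. There are 200 camera calls.

TASK

The saucepan was left half off its cooking ring. With the fingertips only - grip and lift nothing - gently slide the pan until it stands inside the printed ring, then press the round on/off key and let it come back up, and then stroke the knurled dial clockwise with a fingertip until it clicks in with its pointer at the long middle mark at the back of its scale. Leave the oblong timer key and everything else on the worktop alone.

Things in the scene. Friction and masses are not known exactly. Their poses are not given: they have to be found in the camera images.
- hob: The portable hob, a fixed box 360 (front to back) x 300 x 60 mm; origin under its centre, x to its back, y to its left, z up.
- ring_centre (a point): Centre of the printed light-grey ring (outer radius 92 mm, small cross at its centre) on the hob's flat black glass top, 60 mm above the worktop. Axes are the hob's: x from its front edge (nearest the robot) to its back, y to its left, z up. From this point: the dial's axis is at x = -198, y = 0 mm, the round key at x = -198, y = -108, the oblong key at x = -198, y = +108.
- pan_base (a point): Centre of the underside of the loose steel saucepan (0.5 to 0.85 kg): open, round, outer diameter 150 mm, rim 84 mm up. z up; straight handle along -y, reaching 222 mm from the centre, 60 to 95 mm up. It starts on the glass, 40 to 60 mm short of the ring's centre (towards the dial), up to 25 mm to either side, handle to the right or back right. It slides easily.
- dial_top (a point): Centre of the top of the aluminium dial: 86 mm diameter, flat knurled top 15.5 mm above the glass, upright axis; too wide and low to pinch. The whole dial is sprung and gives up to 4 mm straight down (4.5 N to start, 12.5 N fully down). A fingertip pressed on with 6 N or more some 30 mm from the axis and led round it takes the dial along. z up; x along the pointer.
- dial_pointer (a point): Outer end of the black pointer line on the dial's top, 40 mm from the dial's axis.
- dial (a joint): Angle of the dial in rad, growing clockwise seen from above. It has a detent every 0.524 rad (30 degrees), from 0 to 4.19. The long mark (pointer straight towards the hob's back) is at 2.094. It starts in the detent 0.52, 1.05 or 1.57, settling in the first moments. Turning it out of a detent takes about 0.04 N m; a little past half-way it snaps on by itself.
- power_key_top (a point): Centre of the top of the round aluminium on/off key, right of the dial: 27 mm diameter, top 6 mm above the glass when up. Pressed down it travels 3.5 mm against a spring (1 N to start, 5 N fully down) and comes back when let go.
- power_key (a joint): Travel of the round key in m, 0 up to 0.0035 fully down; it counts as pressed beyond 0.002.
- timer_key_top (a point): Centre of the top of the oblong timer key (16 x 38 mm), left of the dial, same height and travel. Not to be pressed.
- timer_key (a joint): Travel of the oblong key in m, 0 up to 0.0035 down.
- tea_mug: Blue and white mug, 85 x 118 mm, 98 mm high, left of the hob; origin under it. A bystander.
- serving_spoon: Steel spoon lying left of the hob's front, 188 x 38 mm, 15 mm high; origin under it. A bystander.
- kitchen_timer: White egg timer, 63 mm diameter, 48 mm high, left of the hob's back; origin under it. A bystander.
- spice_jar: Spice jar with red cap, 45 mm diameter, 106 mm high, left of the hob; origin under it. A bystander.
- garlic: Garlic bulb, 56 mm, left of the hob; origin under it. A bystander.
- onion: Onion, 62 mm diameter, 68 mm high, left of the hob; origin under it. A bystander.
- teaspoon: Small steel teaspoon, 130 x 26 mm, 11 mm high, lying on the worktop right of the hob; origin under it. A bystander.

How it is judged:
By the outcome, as a careful person would: the job done as asked, in the order asked, and still so for the second after the job is handed in, with the robot touching nothing.
It also fails if it takes over 64 s, if anything falls off the work surface, if the arm or the gripper's body presses on something with over 40 N, if the wrist force passes 120 N, or if a joint passes its speed limit or range.

## Working session

There is one attempt and no reset: what is moved stays moved. The work goes in short steps, Python scripts to look and compute and a tool call to move; the robot and the scene stay as the last step left them, time stands still between calls to the robot, and variables do not carry over. Pictures are saved under pics/ and viewed, at most 10 in all, crops included, and the job is handed in when it is done.

Besides the shell and the picture viewer there is one more tool, called after ">>>" in YAML: its name, and indented under it one key for each argument. step_arm: Moves the arm, as the interface text tells. Its arguments: {"type":"object","properties":{"targets":{"type":"array"},"gripper":{"type":"number"}},"required":["targets"]}

```bash
mkdir -p pics; cat > h.py <<'E'
import numpy as np,cv2
from cell import readout,imaging,ctrl
def shot(cam,name=None):
    c=imaging.calibration(cam);p,d=imaging.read_camera(cam)
    if name: cv2.imwrite(f'pics/{name}.png',cv2.cvtColor(p,cv2.COLOR_RGB2BGR))
    return p,d,np.array(c['K']),np.array(c['pose'])
def w(K,T,u,v,z):
    "pixel -> world on plane z"
    r=T[:3,:3]@np.linalg.solve(K,[u,v,1.]);o=T[:3,3];return o+r*(z-o[2])/r[2]
def px(K,T,P):
    q=K@(T[:3,:3].T@(np.asarray(P)-T[:3,3]));return q[:2]/q[2]
E
python3 - <<'E'
from h import *
for cam in ['top','scene']:
    p,d,K,T=shot(cam,cam+'0')
    print(cam,T.round(3).tolist())
    for n in ['hob','pan_base','dial_top','power_key_top','timer_key_top','dial_pointer','teaspoon','tea_mug']:
        for r in imaging.find_in(cam,n)[:2]:
            print(n,round(r['conf'],2),(T[:3,:3]@r['point']+T[:3,3]).round(3))
s=readout.sense();print(s,ctrl.tcp_to_grasp)
E
```

```text
top [[-0.386, -0.767, 0.513, -0.236], [-0.922, 0.324, -0.21, 0.237], [-0.005, -0.555, -0.832, 1.365], [0.0, 0.0, 0.0, 1.0]]
hob 0.85 [ 0.491 -0.145  0.059]
pan_base 0.6 [ 0.611 -0.214  0.096]
dial_top 0.7 [ 0.429 -0.201  0.073]
dial_top 0.68 [ 0.422 -0.096  0.065]
power_key_top 0.38 [ 0.451 -0.309  0.071]
timer_key_top 0.49 [ 0.419 -0.095  0.064]
dial_pointer 0.69 [ 0.434 -0.204  0.074]
teaspoon 0.5 [ 0.58  -0.485  0.009]
tea_mug 0.61 [0.546 0.122 0.072]
scene [[0.749, -0.303, 0.589, -0.123], [-0.663, -0.356, 0.659, -0.827], [0.01, -0.884, -0.467, 0.606], [0.0, 0.0, 0.0, 1.0]]
hob 0.63 [ 0.46  -0.256  0.057]
pan_base 0.74 [ 0.588 -0.223  0.115]
dial_top 0.8 [ 0.43  -0.216  0.082]
timer_key_top 0.62 [ 0.421 -0.102  0.064]
timer_key_top 0.53 [0.661 0.194 0.082]
dial_pointer 0.72 [ 0.432 -0.218  0.076]
teaspoon 0.45 [ 0.58  -0.485  0.007]
tea_mug 0.67 [0.542 0.096 0.069]
{'time': 0.9, 'joints': array([ 1.07098004e+00,  5.26489571e-02,  1.61289595e+00,  2.05805671e-05,
        1.47599485e+00, -1.19011760e-01]), 'dq': array([ 3.52826300e-04, -4.16201358e-05, -1.53489522e-03,  1.47333687e-03,
        8.33359408e-04, -7.27483430e-04]), 'joint_torque': array([-1.92454854e-05, -3.93690348e+01, -3.70462596e+01, -7.15436363e-05,
        6.65915086e-04, -2.10178763e-05]), 'tcp_pos': array([0.23228646, 0.58021718, 0.19913767]), 'orientation': array([-1.70356707e-06,  1.89254862e-01,  9.81928000e-01,  2.83133637e-05]), 'contact_force': array([ 0.56046209,  0.80832633, -0.39483828]), 'ft_torque': array([ 0.02109982, -0.00182343,  0.0132505 ]), 'gripper_force': 0.0, 'finger_gap': 1.0000505330988991} 0.0187
```

View pics/top0.png

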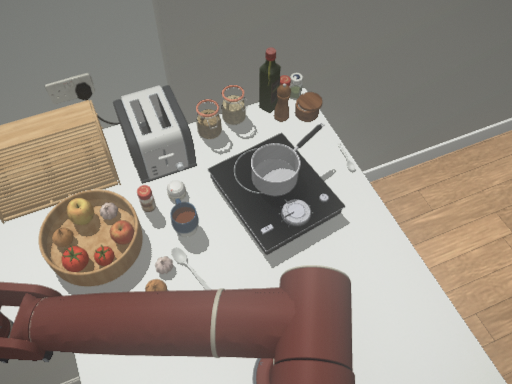

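View pics/scene0.png

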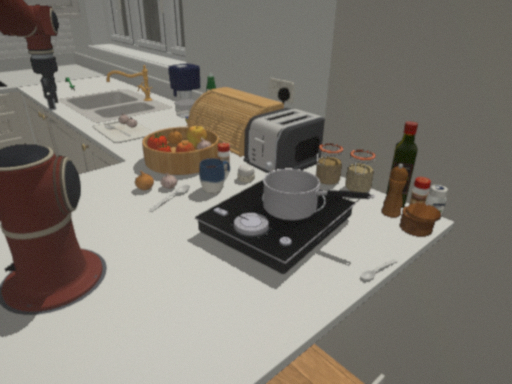

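The scene shows the hob with its dial at top-image (296,212), round key at (324,197), oblong key at (267,229) and pan at (275,168). The pan's handle points back right towards the bowl and mill near (300,105). I'll fit the geometry from the depth data.

```bash
cat >> h.py <<'E'
def cloud(d,K,T):
    v,u=np.nonzero(d>0);z=d[v,u]
    return (T[:3,:3]@(np.linalg.inv(K)@np.array([u*z,v*z,z]))).T+T[:3,3],u,v
def circ(P):
    from scipy.optimize import least_squares
    f=lambda c:np.hypot(P[:,0]-c[0],P[:,1]-c[1])-c[2]
    return least_squares(f,[*P[:,:2].mean(0),.07],loss='soft_l1',f_scale=.003).x
E
python3 - <<'E'
from h import *
for cam in ['top','scene']:
    p,d,K,T=shot(cam)
    P,u,v=cloud(d,K,T);x,y,z=P.T
    m=(abs(z-.06)<.008)&(x>.35)&(x<.9)&(y>-.45)&(y<.1)
    r=cv2.minAreaRect(P[m,:2].astype(np.float32)); print('hob',r, np.median(z[m]))
    m=(abs(z-.141)<.006)&(np.hypot(x-.6,y+.2)<.11)
    print('rim',m.sum(),circ(P[m]))
    m=(abs(z-.13)<.04)&(np.hypot(x-.6,y+.2)>.1)&(np.hypot(x-.6,y+.2)<.27)&(y<-.1)
    h=P[m];print('handle?',m.sum());print(h[::max(1,len(h)//14)].round(3))
    m=(z>.02)&(z<.4)&(x>.65)&(y<-.22)&(y>-.5)
    g={}
    for q in P[m]: k=(round(q[0]/.03)*.03,round(q[1]/.03)*.03); g[k]=max(g.get(k,0),q[2])
    print({(round(a,2),round(b,2)):round(float(c),3) for (a,b),c in sorted(g.items())})
E
```

```text
hob ((0.6259655952453613, -0.1746104657649994), (0.549133837223053, 0.5480159521102905), 89.84197235107422) 0.06049748541515165
rim 307 [ 0.58516889 -0.19931356  0.07420092]
handle? 170
[[ 0.668 -0.403  0.156]
 [ 0.658 -0.39   0.157]
 [ 0.659 -0.377  0.152]
 [ 0.649 -0.382  0.155]
 [ 0.653 -0.363  0.149]
 [ 0.643 -0.368  0.153]
 [ 0.645 -0.348  0.15 ]
 [ 0.638 -0.356  0.149]
 [ 0.637 -0.337  0.149]
 [ 0.64  -0.325  0.141]
 [ 0.628 -0.333  0.146]
 [ 0.629 -0.312  0.144]
 [ 0.624 -0.321  0.14 ]
 [ 0.62  -0.304  0.143]
 [ 0.616 -0.299  0.135]]
{(0.66, -0.42): 0.154, (0.66, -0.39): 0.159, (0.66, -0.36): 0.154, (0.66, -0.33): 0.062, (0.66, -0.3): 0.066, (0.66, -0.24): 0.146, (0.66, -0.21): 0.147, (0.69, -0.3): 0.067, (0.69, -0.27): 0.066, (0.72, -0.3): 0.069, (0.72, -0.27): 0.069, (0.72, -0.24): 0.065, (0.72, -0.21): 0.065, (0.75, -0.3): 0.066, (0.75, -0.27): 0.064, (0.75, -0.24): 0.061, (0.75, -0.21): 0.059, (0.81, -0.48): 0.07, (0.81, -0.45): 0.072, (0.81, -0.42): 0.069, (0.84, -0.51): 0.076, (0.84, -0.48): 0.072, (0.84, -0.45): 0.072, (0.84, -0.42): 0.072, (0.84, -0.39): 0.142, (0.84, 
[... 2465 characters left out ...]
9, -0.33): 0.256, (0.9, -0.24): 0.13, (0.9, -0.21): 0.13, (0.93, -0.48): 0.102, (0.93, -0.45): 0.102, (0.93, -0.42): 0.11, (0.93, -0.39): 0.184, (0.93, -0.36): 0.27, (0.93, -0.33): 0.271, (0.93, -0.3): 0.205, (0.93, -0.24): 0.13, (0.93, -0.21): 0.13, (0.96, -0.51): 0.4, (0.96, -0.48): 0.4, (0.96, -0.45): 0.4, (0.96, -0.42): 0.4, (0.96, -0.39): 0.4, (0.96, -0.36): 0.399, (0.96, -0.33): 0.4, (0.96, -0.3): 0.4, (0.96, -0.27): 0.4, (0.96, -0.24): 0.399, (0.96, -0.21): 0.4, (0.99, -0.51): 0.397, (0.99, -0.48): 0.4, (0.99, -0.45): 0.4, (0.99, -0.42): 0.4, (0.99, -0.39): 0.399, (0.99, -0.36): 0.4, (0.99, -0.33): 0.4, (0.99, -0.3): 0.399, (0.99, -0.27): 0.4, (0.99, -0.24): 0.4, (0.99, -0.21): 0.397}
```

>>> step_arm:
  targets:
    - [[0.02,-0.06,0.04,0,0,0],[0.02,-0.06,0.03,0,0,0],[0.02,-0.06,0.03,0,0,0],[0.02,-0.06,0.03,0,0,0],[0.02,-0.06,0.03,0,0,0],[0.02,-0.06,0.03,0,0,0],[0.02,-0.06,0.03,0,0,0],[0.02,-0.06,0.03,0,0,0]]
  gripper: 0

```text
time: 1.67
tcp_pos: [0.3267, 0.2951, 0.3474]
orientation: [0.0, 0.189, 0.982, 0.0]
contact_force: [1.0, 0.1, 1.1]
finger_gap: 0.0
gripper_force: 0.0
```

>>> step_arm:
  targets:
    - [[0.01,-0.065,0,0,0,0.05],[0.01,-0.065,0,0,0,0.05],[0.01,-0.065,0,0,0,0.05],[0.01,-0.065,0,0,0,0.05],[0.01,-0.065,0,0,0,0.05],[0.01,-0.065,0,0,0,0.05],[0.01,-0.065,0,0,0,0.0],[0.01,-0.065,0,0,0,0]]

```text
time: 2.33
tcp_pos: [0.3744, -0.0158, 0.3468]
orientation: [0.001, -0.044, 0.999, -0.0]
contact_force: [1.0, -1.0, -0.6]
finger_gap: -0.002
gripper_force: 0.0
```

>>> step_arm:
  targets:
    - [[0.02,-0.06,0,0,0,0.03],[0.02,-0.06,0,0,0,0],[0.02,-0.06,0.02,0,0,0],[0.02,-0.06,0.02,0,0,0],[0.03,-0.03,0.02,0,0,0],[0,0,0,0,0,0]]

```text
time: 2.83
tcp_pos: [0.4423, -0.1796, 0.3835]
orientation: [0.001, -0.065, 0.998, -0.001]
contact_force: [-0.7, 1.1, 0.5]
finger_gap: -0.003
gripper_force: 0.0
```

```bash
python3 - <<'E'
from h import *
p,d,K,T=shot('wrist','w1')
print(readout.sense()['tcp_pos'],T.round(3).tolist(),K)
for n in ['pan_base','dial_top','power_key_top','timer_key_top','dial_pointer','ring_centre']:
    for r in imaging.find_in('wrist',n)[:2]:
        print(n,round(r['conf'],2),(T[:3,:3]@r['point']+T[:3,3]).round(4))
E
```

```text
[ 0.44132564 -0.17764303  0.38277724] [[-0.131, 0.953, 0.272, 0.373], [0.991, 0.126, 0.035, -0.188], [-0.001, 0.274, -0.962, 0.557], [0.0, 0.0, 0.0, 1.0]] [[344.36659469   0.         259.45114378]
 [  0.         344.36659469 193.01527992]
 [  0.           0.           1.        ]]
pan_base 0.6 [ 0.5935 -0.2377  0.0854]
dial_top 0.87 [ 0.4326 -0.204   0.0762]
dial_top 0.69 [0.6603 0.1931 0.0746]
power_key_top 0.73 [ 0.4515 -0.3085  0.0633]
power_key_top 0.16 [0.67   0.1017 0.0381]
timer_key_top 0.83 [ 0.4198 -0.0995  0.0621]
timer_key_top 0.35 [0.4432 0.2084 0.0324]
dial_pointer 0.71 [ 0.4314 -0.2041  0.0766]
ring_centre 0.75 [ 0.4643 -0.1811  0.0586]
```

View pics/w1.png

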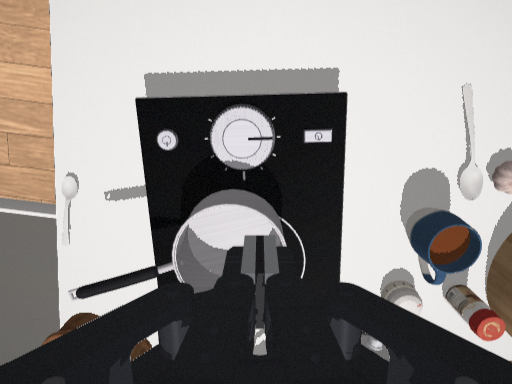

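```bash
python3 - <<'E'
from h import *
p,d,K,T=shot('wrist')
g=cv2.cvtColor(p,cv2.COLOR_RGB2GRAY)
def blob(x0,x1,y0,y1,th,z):
    m=(g[y0:y1,x0:x1]>th).astype(np.uint8);n,l,s,c=cv2.connectedComponentsWithStats(m)
    i=1+s[1:,4].argmax();q=max(cv2.findContours((l==i).astype(np.uint8),0,2)[0],key=len)
    (u,v),r=cv2.minEnclosingCircle(q);h=cv2.convexHull(q);M=cv2.moments(h);u,v=M['m10']/M['m00']+x0,M['m01']/M['m00']+y0
    P=w(K,T,u,v,z);print(round(u),round(v),s[i],P.round(4));return P
a=blob(150,185,122,158,90,.066);b=blob(296,340,122,150,90,.066);c=blob(206,280,103,172,110,.0755)
e=(b-a)[:2];print(np.linalg.norm(e));yh=e/np.linalg.norm(e);xh=np.array([yh[1],-yh[0]])
print('yaw',np.degrees(np.arctan2(xh[1],xh[0])),'mid',(a+b)/2,'ring from mid',((a+b)/2)[:2]+.198*xh,'from dial',c[:2]+.198*xh)
P,u,v=cloud(d,K,T);x,y,z=P.T
m=(abs(z-.141)<.006)&(np.hypot(x-.586,y+.2)<.11);print('rim',m.sum(),circ(P[m]))
# ring seen on glass
m=(g>70)&(np.arange(512)[None]>240)&(np.arange(512)[None]<315)
E
```

```text
163 140 [  3   9  21  20 317] [ 0.4505 -0.311   0.066 ]
314 137 [  4   9  28  14 338] [ 0.4173 -0.1003  0.066 ]
238 139 [   1    5   63   62 3006] [ 0.4323 -0.2055  0.0755]
0.21338576322680647
yaw 8.96016878330046 mid [ 0.43387626 -0.20564559  0.066     ] ring from mid [ 0.62946004 -0.17480752] from dial [ 0.62790614 -0.17462214]
rim 836 [ 0.58520127 -0.20014048  0.0747307 ]
```

>>> step_arm:
  targets:
    - [[0.052,-0.006,-0.03,0,0,0.07],[0.052,-0.006,-0.03,0,0,0.07],[0.052,-0.006,-0.03,0,0,0.07],[0.052,-0.006,-0.03,0,0,0.04],[0.049,-0.005,-0.03,0,0,0],[0,0,-0.05,0,0,0],[0,0,-0.02,0,0,0],[0,0,0,0,0,0]]

```text
time: 3.9
tcp_pos: [0.5926, -0.1917, 0.2453]
orientation: [-0.003, -0.261, 0.965, 0.003]
contact_force: [-0.9, 0.7, -0.3]
finger_gap: -0.003
gripper_force: 0.0
```

```bash
python3 - <<'E'
from h import *
print(readout.sense()['tcp_pos'],readout.sense()['orientation'])
p,d,K,T=shot('scene','s1')
cv2.imwrite('pics/s1c.png',cv2.resize(cv2.cvtColor(p[90:270,190:400],cv2.COLOR_RGB2BGR),None,fx=3,fy=3,interpolation=2))
E
```

```text
[ 0.59255433 -0.19170312  0.24534039] [-0.0033685  -0.26120154  0.96527451  0.00274382]
```

View pics/s1c.png

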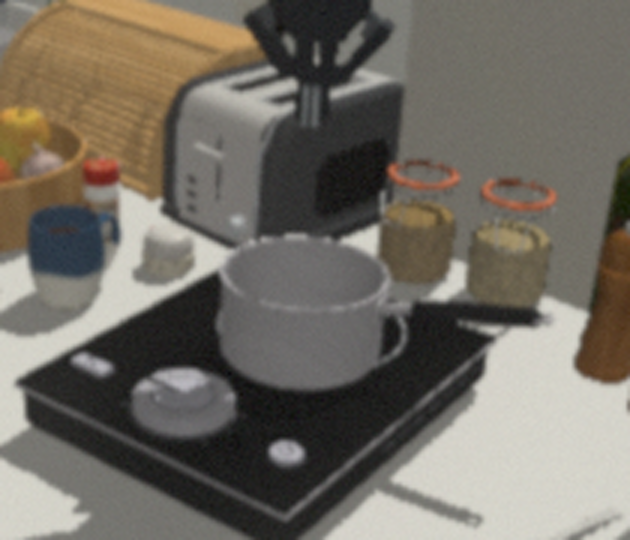

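The picture shows the shut fingers above the pan. Only the lowest 45 mm or so is slender, so I'll keep the tip at about z = 0.108.

>>> step_arm:
  targets:
    - [[0,0,-0.06,0,0,0],[0,0,-0.06,0,0,0],[0,0,-0.06,0,0,0],[0,0,-0.03,0,0,0],[0,0,-0.018,0,0,0],[0,0,0,0,0,0]]

```text
time: 4.45
tcp_pos: [0.5939, -0.193, 0.1131]
orientation: [-0.001, -0.261, 0.965, 0.0]
contact_force: [0.6, 0.2, 0.1]
finger_gap: -0.0
gripper_force: 0.0
```

>>> step_arm:
  targets:
    - [[0.014,0.008,0,0,0,0],[0.014,0.008,0,0,0,0],[0.011,0.007,0,0,0,0],[0.011,0.007,0,0,0,0]]

```text
time: 4.78
tcp_pos: [0.6272, -0.1751, 0.1161]
orientation: [0.002, -0.261, 0.965, -0.001]
contact_force: [0.4, 0.1, 0.1]
finger_gap: -0.003
gripper_force: 0.0
```

>>> step_arm:
  targets:
    - [[0.006,0.0035,0,0,0,0],[0.006,0.0035,0,0,0,0],[0.006,0.0035,0,0,0,0]]

```text
time: 5.03
tcp_pos: [0.6362, -0.1687, 0.1137]
orientation: [0.0, -0.261, 0.965, -0.0]
contact_force: [-0.1, 0.3, -0.1]
finger_gap: 0.002
gripper_force: 0.0
```

>>> step_arm:
  targets:
    - [[0.0055,0.003,0,0,0,0],[0.0055,0.003,0,0,0,0],[0.0055,0.003,0,0,0,0],[0.0055,0.003,0,0,0,0],[0.0055,0.003,0,0,0,0],[0.0055,0.003,0,0,0,0],[0.0055,0.003,0,0,0,0],[0.003,0.0015,0,0,0,0]]

```text
time: 5.7
tcp_pos: [0.6609, -0.1552, 0.1136]
orientation: [0.0, -0.261, 0.965, 0.0]
contact_force: [-0.3, -0.2, 0.4]
finger_gap: -0.001
gripper_force: 0.0
```

```bash
cat > pan.py <<'E'
from h import *
s=readout.sense();print(s['tcp_pos'].round(4),s['contact_force'],s['time'])
for cam in ['top','scene','wrist']:
    p,d,K,T=shot(cam);P,u,v=cloud(d,K,T);x,y,z=P.T
    m=(abs(z-.142)<.005)&(np.hypot(x-.615,y+.18)<.11)
    try: print(cam,m.sum(),circ(P[m]).round(4))
    except Exception as e: print(cam,e)
    m=(abs(z-.145)<.02)&(np.hypot(x-.615,y+.18)>.11)&(np.hypot(x-.615,y+.18)<.26)&(y<-.2)
    if m.sum(): print('handle',P[m].mean(0).round(3),P[m][P[m][:,1].argmin()].round(3))
E
python3 pan.py
```

```text
[ 0.6609 -0.1552  0.1136] [-0.30701069 -0.22850349  0.39923966] 5.7
top 62 [ 0.5862 -0.1991  0.0743]
handle [ 0.638 -0.345  0.146] [ 0.666 -0.407  0.151]
scene 324 [ 0.5865 -0.2025  0.0738]
handle [ 0.622 -0.337  0.144] [ 0.658 -0.411  0.156]
wrist 10609 [ 0.5851 -0.2005  0.0735]
handle [ 0.622 -0.294  0.132] [ 0.63  -0.298  0.129]
```

```bash
python3 - <<'E'
from h import *
p,d,K,T=shot('scene','s2')
print(readout.sense()['time'],px(K,T,readout.sense()['tcp_pos']))
a=cv2.resize(cv2.cvtColor(p[90:270,190:400],cv2.COLOR_RGB2BGR),None,fx=3,fy=3,interpolation=2)
cv2.imwrite('pics/s2c.png',a)
E
```

```text
5.9 [295.63926181 176.8106314 ]
```

View pics/s2c.png

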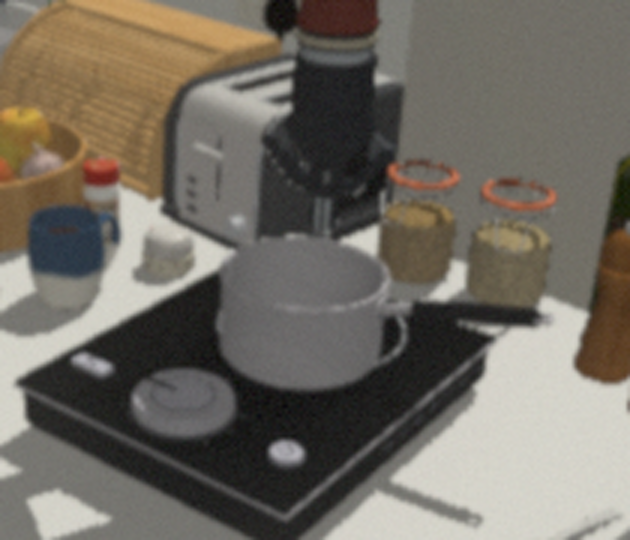

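```bash
python3 - <<'E'
from h import *
s=readout.sense();p,d,K,T=shot('wrist','w2')
print(s['tcp_pos'],s['time'],px(K,T,s['tcp_pos']),px(K,T,s['tcp_pos']-[0,0,.0]),T.round(3).tolist())
th=np.linspace(0,6.28,9)
b=cv2.cvtColor(p,cv2.COLOR_RGB2BGR)
for t in np.linspace(0,6.28,60):
    q=px(K,T,[.586+.075*np.cos(t),-.2005+.075*np.sin(t),.144]); cv2.circle(b,tuple(int(i) for i in q),1,(0,0,255),-1)
cv2.imwrite('pics/w2m.png',b)
E
```

```text
[ 0.66047742 -0.15550424  0.11352707] 5.9 [258.16835731 229.4462267 ] [258.16835731 229.4462267 ] [[-0.504, 0.831, 0.235, 0.6], [0.864, 0.485, 0.138, -0.19], [0.0, 0.273, -0.962, 0.287], [0.0, 0.0, 0.0, 1.0]]
```

View pics/w2m.png

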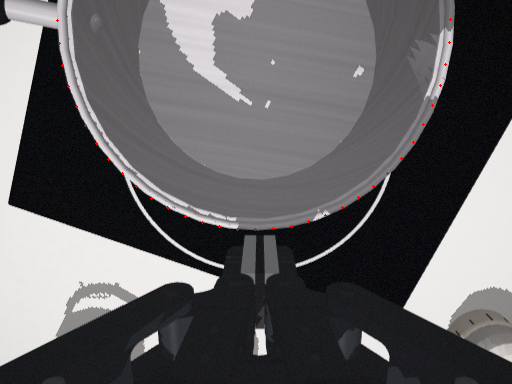

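The red circle, which is the measured rim, fits. The fingertips at (258,238) are beyond the far wall, the force reads zero and the pan hasn't moved, so the inner wall gave no contact. I'll push from outside at the front right, in the gap beside the dial.

>>> step_arm:
  targets:
    - [[0,0,0.06,0,0,0],[0,0,0.06,0,0,0],[0,0,0.06,0,0,0],[-0.052,-0.031,0,0,0,0],[-0.052,-0.031,0,0,0,0],[-0.052,-0.031,0,0,0,0],[-0.052,-0.031,0,0,0,0],[-0.052,-0.031,0,0,0,0]]

```text
time: 6.62
tcp_pos: [0.5029, -0.2491, 0.2217]
orientation: [0.0, -0.261, 0.965, -0.0]
contact_force: [-0.0, -0.7, 0.6]
finger_gap: 0.0
gripper_force: 0.0
```

>>> step_arm:
  targets:
    - [[-0.006,-0.004,0,0,0,0],[0,0,0,0,0,0]]

```text
time: 6.78
tcp_pos: [0.4995, -0.252, 0.2219]
orientation: [0.0, -0.259, 0.966, -0.0]
contact_force: [0.6, 0.3, 0.1]
finger_gap: 0.004
gripper_force: 0.0
```

>>> step_arm:
  targets:
    - [[0,0,-0.06,0,0,0],[0,0,-0.06,0,0,0],[0,0,-0.05,0,0,0],[0,0,-0.035,0,0,0],[0,0,-0.018,0,0,0],[0,0,0,0,0,0]]

```text
time: 7.28
tcp_pos: [0.4997, -0.2491, 0.0844]
orientation: [-0.002, -0.261, 0.965, 0.002]
contact_force: [0.2, 1.0, -0.2]
finger_gap: 0.002
gripper_force: 0.0
```

>>> step_arm:
  targets:
    - [[0.0055,0.0033,0,0,0,0],[0.0055,0.0033,0,0,0,0],[0.0055,0.0033,0,0,0,0],[0.0055,0.0033,0,0,0,0],[0.0055,0.0033,0,0,0,0],[0.0055,0.0033,0,0,0,0]]

```text
time: 7.78
tcp_pos: [0.5212, -0.2408, 0.0903]
orientation: [-0.0, -0.261, 0.965, -0.002]
contact_force: [-4.9, -3.2, 3.9]
finger_gap: 0.002
gripper_force: 3.2
```

```bash
python3 pan.py
```

```text
[ 0.5212 -0.2408  0.0903] [-4.92038147 -3.24635173  3.86678184] 7.7833
top 132 [ 0.5945 -0.1932  0.0741]
scene 182 [ 0.596  -0.1963  0.074 ]
handle [ 0.609 -0.316  0.146] [ 0.67  -0.404  0.155]
wrist 447 [ 0.5907 -0.1982  0.0696]
handle [ 0.513 -0.244  0.148] [ 0.527 -0.261  0.163]
```

>>> step_arm:
  targets:
    - [[0.0055,0.0033,0,0,0,0],[0.0055,0.0033,0,0,0,0],[0.0055,0.0033,0,0,0,0],[0.0055,0.0033,0,0,0,0],[0.0055,0.0033,0,0,0,0],[0.0055,0.0033,0,0,0,0],[0.004,0.0024,0,0,0,0],[0.003,0.0018,0,0,0,0]]

```text
time: 8.6
tcp_pos: [0.5448, -0.2261, 0.0896]
orientation: [-0.001, -0.261, 0.965, -0.002]
contact_force: [-6.7, -3.4, 6.6]
finger_gap: -0.001
gripper_force: 4.0
```

```bash
python3 pan.py
```

```text
[ 0.5448 -0.2261  0.0896] [-6.65704015 -3.38502277  6.61785752] 8.6
top 133 [ 0.6175 -0.1775  0.0738]
scene 214 [ 0.6171 -0.182   0.0744]
handle [ 0.677 -0.334  0.146] [ 0.697 -0.387  0.153]
wrist 1208 [ 0.5786 -0.2045  0.0496]
```

>>> step_arm:
  targets:
    - [[0.0055,0.0025,0,0,0,0],[0.0055,0.0025,0,0,0,0],[0.005,0.002,0,0,0,0],[0.003,0.001,0,0,0,0],[0,0,0,0,0,0]]

```text
time: 9.17
tcp_pos: [0.5563, -0.2209, 0.0893]
orientation: [-0.0, -0.261, 0.965, -0.001]
contact_force: [-4.9, -3.9, 4.7]
finger_gap: -0.0
gripper_force: 2.9
```

```bash
python3 pan.py
```

```text
[ 0.5563 -0.2209  0.0893] [-4.90036397 -3.92057395  4.6607781 ] 9.1667
top 134 [ 0.6281 -0.1705  0.0739]
scene 223 [ 0.6275 -0.1754  0.0747]
handle [ 0.69  -0.326  0.146] [ 0.71  -0.381  0.155]
wrist 1048 [ 0.5895 -0.199   0.0496]
```

>>> step_arm:
  targets:
    - [[-0.01,-0.006,0,0,0,0],[-0.03,-0.018,0,0,0,0],[0,0,0.06,0,0,0],[0,0,0.065,0,0,-0.06],[-0.01,0,0.065,0,0,-0.06],[-0.03,0,0.06,0,0,-0.06],[-0.03,0,0.06,0,0,-0.05],[-0.05,0,0.04,0,0,0]]

```text
time: 9.98
tcp_pos: [0.4612, -0.2341, 0.3019]
orientation: [0.003, -0.083, 0.997, -0.001]
contact_force: [-1.0, -0.0, 1.1]
finger_gap: -0.003
gripper_force: 0.0
```

>>> step_arm:
  targets:
    - [[-0.02,0.01,0.05,0,0,0],[0,0.01,0.03,0,0,0],[0,0,0,0,0,0],[0,0,0,0,0,0]]

```text
time: 10.32
tcp_pos: [0.4486, -0.2221, 0.347]
orientation: [0.002, -0.083, 0.997, -0.001]
contact_force: [0.6, 0.7, -0.9]
finger_gap: -0.001
gripper_force: 0.0
```

```bash
cat > keys.py <<'E'
from h import *
import sys
s=readout.sense();p,d,K,T=shot('wrist',sys.argv[1]);print(s['tcp_pos'].round(4),s['time'])
g=cv2.cvtColor(p,cv2.COLOR_RGB2GRAY)
def blob(P0,h,th):
    u,v=px(K,T,P0);x0,y0=int(u-h),int(v-h);x0=max(x0,0);y0=max(y0,0)
    m=(g[y0:int(v+h),x0:int(u+h)]>th).astype(np.uint8);n,l,st,c=cv2.connectedComponentsWithStats(m)
    i=1+st[1:,4].argmax();q=max(cv2.findContours((l==i).astype(np.uint8),0,2)[0],key=len)
    M=cv2.moments(cv2.convexHull(q));u,v=M['m10']/M['m00']+x0,M['m01']/M['m00']+y0
    P=w(K,T,u,v,P0[2]);print((round(u),round(v)),st[i],P.round(4));return P
a=blob([.451,-.31,.066],22,90);b=blob([.418,-.1,.066],24,90);c=blob([.4325,-.205,.0755],42,110)
e=(b-a)[:2];yh=e/np.linalg.norm(e);xh=np.array([yh[1],-yh[0]]);print('key dist',np.linalg.norm(e),'yaw',np.degrees(np.arctan2(*xh[::-1])),'mid',(a+b)[:2]/2,'ring',((a+b)[:2]/2+c[:2])/2+.198*xh)
P,u,v=cloud(d,K,T);x,y,z=P.T
m=(abs(z-.142)<.004)&(np.hypot(x-.628,y+.174)<.1);print('rim',m.sum(),circ(P[m]))
E
python3 keys.py w3
```

```text
[ 0.4486 -0.2221  0.347 ] 10.3167
(192, 140) [ 11  12  22  21 360] [ 0.4506 -0.3113  0.066 ]
(354, 141) [  9  17  31  14 400] [ 0.4172 -0.1007  0.066 ]
(274, 141) [   8    9   68   68 3508] [ 0.4327 -0.2062  0.0755]
key dist 0.2131827065572054 yaw 9.026981297305424 mid [ 0.43391505 -0.20599363] ring [ 0.62887347 -0.17500895]
rim 280 [ 0.62687463 -0.17314527  0.07438662]
```

View pics/w3.png

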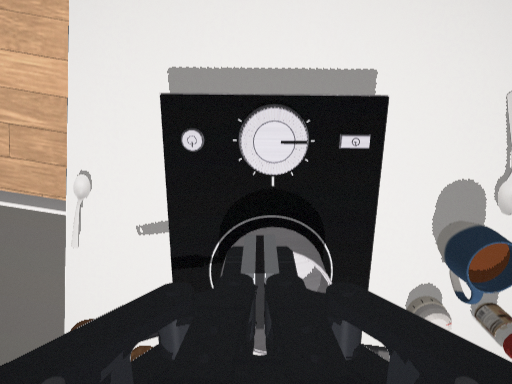

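The round key is at (192,140), the dial at (274,141) with its pointer to the right (hob left, 0.52), and the pan rim fits within 3 mm of the ring centre. Next is the key.

>>> step_arm:
  targets:
    - [[0.001,-0.045,-0.045,0,0,0],[0.001,-0.045,-0.045,0,0,0],[0.001,-0.045,-0.045,0,0,0],[0,-0.016,-0.06,0,0,0],[0,0,-0.065,0,0,0],[0,0,-0.065,0,0,0],[0,0,-0.055,0,0,0],[0,0,-0.02,0,0,0]]

```text
time: 11.03
tcp_pos: [0.4455, -0.3088, 0.0964]
orientation: [-0.005, -0.083, 0.997, 0.006]
contact_force: [-0.4, 0.9, -0.7]
finger_gap: -0.002
gripper_force: 0.0
```

>>> step_arm:
  targets:
    - [[0,0,0,0,0,0],[0,0,0,0,0,0]]

```text
time: 11.2
tcp_pos: [0.4497, -0.3124, 0.105]
orientation: [-0.001, -0.083, 0.997, 0.001]
contact_force: [-0.5, -0.4, 0.4]
finger_gap: -0.001
gripper_force: 0.0
```

>>> step_arm:
  targets:
    - [[0.001,0,-0.03,0,0,0],[0,0,-0.02,0,0,0],[0,0,-0.01,0,0,0],[0,0,-0.004,0,0,0],[0,0,0,0,0,0],[0,0,0,0,0,0]]

```text
time: 11.7
tcp_pos: [0.451, -0.3132, 0.0683]
orientation: [0.0, -0.083, 0.997, -0.0]
contact_force: [0.5, -0.5, 0.2]
finger_gap: -0.002
gripper_force: 0.0
```

>>> step_arm:
  targets:
    - [[0,0,-0.0025,0,0,0],[0,0,-0.0025,0,0,0],[0,0,0,0,0,0]]

```text
time: 11.95
tcp_pos: [0.4506, -0.3129, 0.0645]
orientation: [0.0, -0.083, 0.997, -0.0]
contact_force: [-0.4, -1.2, 0.0]
finger_gap: -0.001
gripper_force: 0.0
```

>>> step_arm:
  targets:
    - [[0,0,-0.0015,0,0,0],[0,0,-0.0015,0,0,0],[0,0,0,0,0,0]]

```text
time: 12.2
tcp_pos: [0.4504, -0.3127, 0.0624]
orientation: [-0.0, -0.083, 0.997, 0.0]
contact_force: [-0.4, -0.7, -0.1]
finger_gap: 0.0
gripper_force: 0.0
```

>>> step_arm:
  targets:
    - [[0,0,-0.001,0,0,0],[0,0,-0.001,0,0,0],[0,0,0,0,0,0]]

```text
time: 12.45
tcp_pos: [0.4504, -0.3128, 0.0612]
orientation: [-0.0, -0.083, 0.997, 0.0]
contact_force: [-0.2, -0.1, -0.2]
finger_gap: -0.005
gripper_force: 0.0
```

There's no contact even at TCP z = 0.061, so the real tip must be higher than reported. I'll check it in the wrist and scene depth.

```bash
python3 - <<'E'
from h import *
s=readout.sense();t=s['tcp_pos'];print(t,s['orientation'],s['joints'],s['finger_gap'])
for cam in ['wrist','scene','top']:
    p,d,K,T=shot(cam,'k_'+cam);P,u,v=cloud(d,K,T)
    q=px(K,T,t);c=K@(T[:3,:3].T@(t-T[:3,3]));print(cam,'tcp px',q,'depth',c[2])
    m=(np.hypot(P[:,0]-t[0],P[:,1]-t[1])<.035)
    h,e=np.histogram(P[m][:,2],bins=np.arange(.05,.2,.01));print(h)
    m2=m&(P[:,2]>.072)
    if m2.any():
        i=np.argsort(P[m2][:,2])[:6];print(P[m2][i].round(4),u[m2][i],v[m2][i])
p=cv2.imread('pics/k_scene.png');a=cv2.resize(p[130:270,210:370],None,fx=3,fy=3,interpolation=cv2.INTER_CUBIC)
b=cv2.resize(cv2.imread('pics/k_wrist.png'),(512,384));o=np.zeros((420,800,3),np.uint8);o[:420,:480]=a;o[:,480:]=cv2.resize(b[100:384,160:376],(320,420));cv2.imwrite('pics/k.png',o)
E
```

```text
[ 0.45042724 -0.31275483  0.06121099] [-9.04198927e-05 -8.30848073e-02  9.96542472e-01  8.70987773e-05] [-7.42645005e-01 -1.92100053e-03  1.90880454e+00 -1.57175306e-05
  1.23495977e+00 -2.47979754e+00] -0.0053101802510553886
wrist tcp px [258.59692166 229.79573522] depth 0.18595520358000908
[7561 1687    0    0  120  667  795 1067 1891 6658 3742 4480 5718 1163
    0]
[[ 0.439  -0.3118  0.0959]
 [ 0.4402 -0.3199  0.0964]
 [ 0.4394 -0.3152  0.0964]
 [ 0.4392 -0.3144  0.0965]
 [ 0.4398 -0.3178  0.0965]
 [ 0.4391 -0.314   0.0966]] [265 246 257 259 251 260] [236 236 236 236 236 236]
scene tcp px [283.59858559 242.00639158] depth 0.9314376415820667
[ 25 353   0   0   7  39  45  44  39 102  76  80  71  81 105]
[[ 0.4479 -0.3206  0.0955]
 [ 0.4421 -0.313   0.097 ]
 [ 0.4507 -0.321   0.0973]
 [ 0.4423 -0.3159  0.0984]
 [ 0.4421 -0.3226  0.0991]
 [ 0.4468 -0.3214  0.0992]] [286 282 287 283 285 286] [232 231 231 231 232 231]
top tcp px [323.89209822 197.73870042] depth 1.5526480359589134
[0 0 0 0 0 0 0 0 0 0 0 0 0 0 0]
[[ 0.4337 -0.2835  0.3871]
 [ 0.4202 -0.2966  0.3878]
 [ 0.4282 -0.2863  0.3878]
 [ 0.4317 -0.2852  0.3884]
 [ 0.4187 -0.2986  0.3885]
 [ 0.4364 -0.2818  0.3889]] [333 340 335 334 341 332] [138 140 139 138 140 137]
```

View pics/k.png

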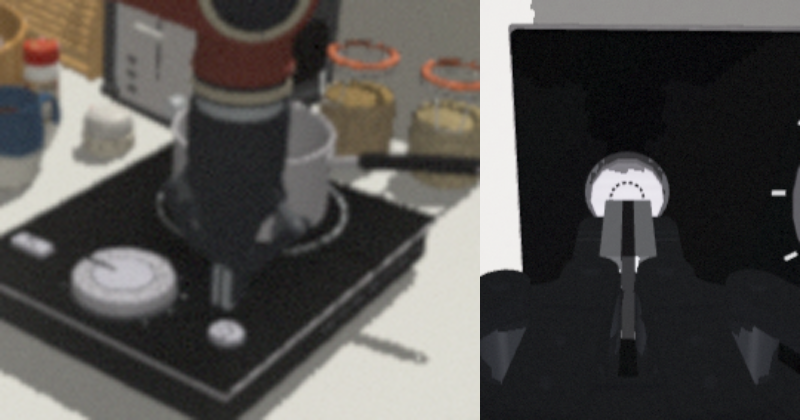

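Both cameras put the real tip about 34 mm above the reported TCP, which also explains why it passed over the pan rim earlier. The crop also shows the pan sitting inside the ring. I'll continue down on the key with that offset.

>>> step_arm:
  targets:
    - [[0,0,-0.015,0,0,0],[0,0,-0.012,0,0,0],[0,0,-0.008,0,0,0],[0,0,-0.005,0,0,0],[0,0,0,0,0,0]]

```text
time: 13.02
tcp_pos: [0.4497, -0.3121, 0.0358]
orientation: [-0.001, -0.083, 0.997, 0.001]
contact_force: [-0.1, 0.5, -1.0]
finger_gap: 0.002
gripper_force: 0.0
```

>>> step_arm:
  targets:
    - [[0,0,-0.003,0,0,0],[0,0,-0.002,0,0,0],[0,0,0,0,0,0]]

```text
time: 13.27
tcp_pos: [0.4506, -0.3128, 0.0343]
orientation: [0.0, -0.083, 0.997, -0.0]
contact_force: [1.3, -0.5, 0.1]
finger_gap: 0.002
gripper_force: 0.0
```

>>> step_arm:
  targets:
    - [[0,0,-0.0015,0,0,0],[0,0,-0.0015,0,0,0],[0,0,0,0,0,0]]

```text
time: 13.52
tcp_pos: [0.4507, -0.313, 0.0329]
orientation: [0.0, -0.083, 0.997, -0.0]
contact_force: [-0.2, -0.3, 2.1]
finger_gap: -0.001
gripper_force: 1.0
```

>>> step_arm:
  targets:
    - [[0,0,-0.0015,0,0,0],[0,0,-0.0015,0,0,0],[0,0,-0.001,0,0,0],[0,0,0,0,0,0]]

```text
time: 13.85
tcp_pos: [0.4508, -0.3131, 0.0306]
orientation: [0.0, -0.083, 0.997, -0.0]
contact_force: [-1.1, 0.1, 4.4]
finger_gap: 0.001
gripper_force: 2.2
```

>>> step_arm:
  targets:
    - [[0,0,-0.001,0,0,0],[0,0,-0.001,0,0,0],[0,0,0,0,0,0]]

```text
time: 14.1
tcp_pos: [0.4508, -0.3131, 0.0303]
orientation: [0.0, -0.083, 0.997, -0.0]
contact_force: [-3.2, 1.7, 8.2]
finger_gap: 0.002
gripper_force: 4.7
```

The key reached full travel at 8 N. Now I'll lift off and go to the dial, about 30 mm from its axis at the front right.

>>> step_arm:
  targets:
    - [[0,0,0.02,0,0,0],[0,0,0.055,0,0,0],[-0.02,0.046,0,0,0,0],[-0.02,0.046,0,0,0,0],[-0.019,0.046,0,0,0,0],[0,0,0,0,0,0],[0,0,0,0,0,0]]

```text
time: 14.68
tcp_pos: [0.4145, -0.2288, 0.0735]
orientation: [-0.0, -0.084, 0.996, 0.0]
contact_force: [-0.0, -1.6, 0.2]
finger_gap: 0.001
gripper_force: 0.0
```

```bash
python3 - <<'E'
import numpy as np
a=np.radians(9.03);R=lambda t:.03*np.array([np.cos(t+a),np.sin(t+a)])+[.433,-.206]
d=np.radians(np.arange(230,109,-10));p=np.array([R(t) for t in d]);print(p.round(4));print((np.diff(p,axis=0)/.6).round(4))
from h import *; print(readout.sense()['tcp_pos'])
E
```

```text
[[ 0.4176 -0.2317]
 [ 0.4133 -0.2287]
 [ 0.4097 -0.2249]
 [ 0.4068 -0.2206]
 [ 0.4046 -0.2158]
 [ 0.4034 -0.2107]
 [ 0.403  -0.2055]
 [ 0.4035 -0.2003]
 [ 0.405  -0.1953]
 [ 0.4073 -0.1906]
 [ 0.4103 -0.1863]
 [ 0.4141 -0.1827]
 [ 0.4184 -0.1798]]
[[-0.0071  0.0051]
 [-0.0061  0.0063]
 [-0.0049  0.0072]
 [-0.0035  0.008 ]
 [-0.0021  0.0085]
 [-0.0006  0.0087]
 [ 0.0009  0.0087]
 [ 0.0024  0.0084]
 [ 0.0038  0.0078]
 [ 0.0051  0.0071]
 [ 0.0063  0.0061]
 [ 0.0072  0.0049]]
[ 0.41446888 -0.22884154  0.07348304]
```

>>> step_arm:
  targets:
    - [[0,0,-0.025,0,0,0],[0,0,-0.015,0,0,0],[0,0,-0.006,0,0,0],[0,0,0,0,0,0]]

```text
time: 15.02
tcp_pos: [0.4143, -0.2298, 0.0449]
orientation: [-0.001, -0.083, 0.997, 0.001]
contact_force: [-0.4, 0.7, -0.3]
finger_gap: -0.001
gripper_force: 0.0
```

>>> step_arm:
  targets:
    - [[0,0,-0.003,0,0,0],[0,0,-0.003,0,0,0],[0,0,0,0,0,0]]

```text
time: 15.27
tcp_pos: [0.4156, -0.2306, 0.0433]
orientation: [0.0, -0.083, 0.997, -0.0]
contact_force: [0.1, 0.1, 0.5]
finger_gap: -0.002
gripper_force: 0.0
```

>>> step_arm:
  targets:
    - [[0,0,-0.0015,0,0,0],[0,0,-0.0015,0,0,0],[0,0,0,0,0,0]]

```text
time: 15.52
tcp_pos: [0.4157, -0.2308, 0.0423]
orientation: [0.0, -0.083, 0.997, -0.001]
contact_force: [-2.3, -0.6, 5.3]
finger_gap: 0.001
gripper_force: 2.7
```

>>> step_arm:
  targets:
    - [[0,0,-0.0015,0,0,0],[0,0,-0.0015,0,0,0],[0,0,0,0,0,0]]

```text
time: 15.77
tcp_pos: [0.4158, -0.2309, 0.041]
orientation: [0.0, -0.083, 0.997, -0.001]
contact_force: [-2.5, 0.5, 7.3]
finger_gap: -0.002
gripper_force: 3.9
```

Pressing at 7.3 N. A touch more, then start the stroke.

>>> step_arm:
  targets:
    - [[-0.003,0.003,-0.001,0,0,0],[-0.006,0.0063,0,0,0,0],[-0.005,0.0072,0,0,0,0],[-0.0035,0.008,0,0,0,0]]

```text
time: 16.1
tcp_pos: [0.4069, -0.2175, 0.0415]
orientation: [0.002, -0.083, 0.997, -0.003]
contact_force: [0.7, -1.0, 7.7]
finger_gap: 0.0
gripper_force: 3.7
```

>>> step_arm:
  targets:
    - [[-0.002,0.0085,0,0,0,0],[-0.0006,0.0087,0,0,0,0],[0.0009,0.0087,0,0,0,0]]

```text
time: 16.35
tcp_pos: [0.4056, -0.2019, 0.0414]
orientation: [0.002, -0.083, 0.997, -0.003]
contact_force: [-0.2, -1.5, 7.6]
finger_gap: -0.0
gripper_force: 3.8
```

```bash
cat > dial.py <<'E'
from h import *
s=readout.sense();print(s['tcp_pos'].round(4),s['time'],s['contact_force'].round(1))
a=np.radians(9.03);out=[]
for cam in ['wrist','scene','top']:
    p,d,K,T=shot(cam);g=cv2.cvtColor(p,cv2.COLOR_RGB2GRAY).astype(np.float32)
    th=np.radians(np.arange(0,360,3.))  # angle from hob x, clockwise
    L=[]
    for t in th:
        vals=[]
        for r in np.linspace(.024,.038,8):
            u,v=px(K,T,[.433+r*np.cos(a-t),-.206+r*np.sin(a-t),.0755-.002])
            vals.append(cv2.getRectSubPix(g,(1,1),(float(u),float(v)))[0,0])
        L.append(np.mean(vals))
    L=np.array(L);i=L.argsort()[:6];print(cam,[(int(np.degrees(th[k])),int(L[k])) for k in i],'med',int(np.median(L)))
E
python3 dial.py
```

```text
[ 0.4056 -0.2019  0.0414] 16.35 [-0.2 -1.5  7.6]
wrist [(6, 25), (3, 26), (354, 26), (324, 26), (270, 26), (327, 26)] med 44
scene [(291, 41), (288, 42), (294, 42), (285, 47), (297, 48), (282, 55)] med 169
top [(138, 83), (135, 83), (150, 83), (141, 83), (129, 83), (132, 83)] med 88
```

>>> step_arm:
  targets:
    - [[0.0024,0.0084,0,0,0,0],[0.0038,0.0078,0,0,0,0],[0.0051,0.0071,0,0,0,0],[0,0,0,0,0,0]]

```text
time: 16.83
tcp_pos: [0.4127, -0.1869, 0.0412]
orientation: [0.002, -0.083, 0.997, -0.002]
contact_force: [0.9, -0.6, 8.8]
finger_gap: 0.001
gripper_force: 3.9
```

```bash
python3 dial.py
```

```text
[ 0.4127 -0.1869  0.0412] 16.8333 [ 0.9 -0.6  8.8]
wrist [(342, 26), (75, 26), (339, 26), (333, 26), (12, 26), (21, 26)] med 63
scene [(282, 45), (279, 46), (285, 48), (276, 51), (288, 54), (273, 56)] med 174
top [(129, 80), (126, 80), (132, 80), (135, 80), (123, 80), (119, 80)] med 86
```

>>> step_arm:
  targets:
    - [[0,0,0.02,0,0,0],[0,0,0.06,0,0,0],[0,0,0.065,0,0,0],[0,0,0.05,0,0,0],[0,0,0,0,0,0]]

```text
time: 17.4
tcp_pos: [0.4142, -0.1882, 0.1637]
orientation: [0.005, -0.083, 0.997, -0.004]
contact_force: [0.4, -0.9, 1.8]
finger_gap: -0.003
gripper_force: 0.0
```

```bash
python3 dial.py; python3 - <<'E'
from h import *
a,*_=shot('wrist','d1');b,_,K,T=shot('scene')
u,v=px(K,T,[.433,-.206,.0755]).astype(int)
c=cv2.resize(b[v-40:v+40,u-40:u+40],(384,384),interpolation=cv2.INTER_CUBIC)
o=np.hstack([a[:,:400],c]);cv2.imwrite('pics/d1m.png',o[:,:,::-1])
E
```

```text
[ 0.4142 -0.1882  0.1637] 17.4 [ 0.4 -0.9  1.8]
wrist [(351, 44), (348, 56), (345, 97), (327, 125), (330, 130), (324, 133)] med 213
scene [(348, 112), (351, 116), (345, 122), (354, 134), (342, 142), (357, 154)] med 164
top [(126, 80), (123, 80), (129, 80), (119, 80), (132, 80), (135, 80)] med 86
```

View pics/d1m.png

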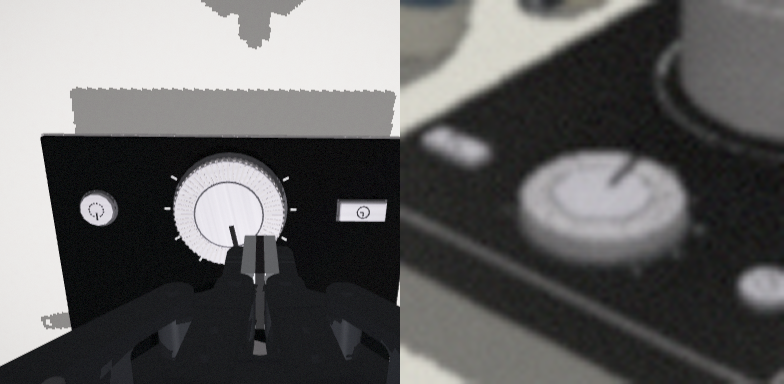

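>>> step_arm:
  targets:
    - [[0,0.05,0.04,0,0,0],[0,0.05,0.04,0,0,0],[-0.02,0.05,0.04,0,0,0],[0,0,0,0,0,0],[0,0,0,0,0,0]]

```text
time: 18.07
tcp_pos: [0.3985, -0.095, 0.2277]
orientation: [0.001, -0.084, 0.996, -0.0]
contact_force: [-0.2, -0.5, -0.2]
finger_gap: 0.002
gripper_force: 0.0
```

```bash
python3 dial.py; python3 - <<'E'
from h import *
a,_,K,T=shot('wrist');u,v=px(K,T,[.433,-.206,.0755]).astype(int);print(u,v)
h=55;u=max(u,h);c=cv2.resize(a[max(v-h,0):v+h,u-h:u+h],(500,500),interpolation=cv2.INTER_CUBIC)
cv2.imwrite('pics/d2m.png',c[:,:,::-1])
E
```

```text
[ 0.3985 -0.095   0.2277] 18.0667 [-0.2 -0.5 -0.2]
wrist [(351, 28), (348, 31), (354, 148), (345, 150), (138, 194), (126, 198)] med 206
scene [(348, 109), (351, 113), (345, 119), (354, 130), (342, 138), (357, 150)] med 160
top [(192, 65), (195, 65), (198, 66), (48, 66), (45, 66), (189, 67)] med 82
140 188
```

View pics/d2m.png

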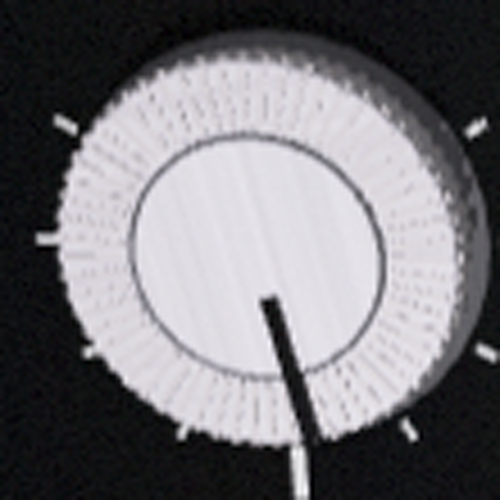

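The crop shows the pointer tip at (310,435), about 10° short of the long mark at (300,470). I'll make a second, short clockwise stroke.

>>> step_arm:
  targets:
    - [[0.003,-0.042,-0.02,0,0,0],[0.003,-0.042,-0.03,0,0,0],[0.003,-0.042,-0.04,0,0,0],[0.002,-0.041,-0.04,0,0,0],[0,0,-0.06,0,0,0],[0,0,-0.06,0,0,0],[0,0,0,0,0,0],[0,0,0,0,0,0]]

```text
time: 18.93
tcp_pos: [0.4025, -0.195, 0.0745]
orientation: [-0.003, -0.082, 0.997, 0.003]
contact_force: [-0.2, 0.0, 0.1]
finger_gap: 0.002
gripper_force: 0.0
```

>>> step_arm:
  targets:
    - [[0,0,-0.025,0,0,0],[0,0,-0.015,0,0,0],[0,0,-0.007,0,0,0],[0,0,-0.003,0,0,0],[0,0,0,0,0,0],[0,0,0,0,0,0]]

```text
time: 19.43
tcp_pos: [0.4056, -0.1963, 0.0486]
orientation: [0.001, -0.083, 0.997, -0.0]
contact_force: [0.4, 1.0, -0.0]
finger_gap: -0.001
gripper_force: 0.0
```

>>> step_arm:
  targets:
    - [[0,0,-0.005,0,0,0],[0,0,-0.004,0,0,0],[0,0,-0.002,0,0,0],[0,0,0,0,0,0]]

```text
time: 19.77
tcp_pos: [0.4055, -0.1964, 0.042]
orientation: [0.0, -0.083, 0.997, -0.0]
contact_force: [-1.8, 1.7, 5.0]
finger_gap: -0.003
gripper_force: 3.0
```

>>> step_arm:
  targets:
    - [[0,0,-0.002,0,0,0],[0,0,0,0,0,0]]

```text
time: 19.93
tcp_pos: [0.4055, -0.1964, 0.0411]
orientation: [0.0, -0.083, 0.997, -0.0]
contact_force: [-2.6, 1.0, 7.8]
finger_gap: -0.002
gripper_force: 3.8
```

>>> step_arm:
  targets:
    - [[0.001,0.0042,0,0,0,0],[0.0015,0.004,0,0,0,0],[0.0012,0.0025,0,0,0,0],[0,0,0,0,0,0]]

```text
time: 20.27
tcp_pos: [0.4088, -0.1905, 0.0418]
orientation: [0.001, -0.083, 0.997, -0.001]
contact_force: [-0.6, 0.6, 7.2]
finger_gap: -0.004
gripper_force: 3.6
```

>>> step_arm:
  targets:
    - [[0,0,0.004,0,0,0],[0,0,0.01,0,0,0],[0,0,0.05,0,0,0],[0,0,0.06,0,0,0],[0,0,0.04,0,0,0],[0,0.03,0,0,0,0],[0,0,0,0,0,0],[0,0,0,0,0,0]]

```text
time: 20.93
tcp_pos: [0.4069, -0.1712, 0.138]
orientation: [-0.0, -0.084, 0.996, -0.0]
contact_force: [0.2, -0.2, 0.3]
finger_gap: 0.003
gripper_force: 0.0
```

```bash
python3 dial.py
```

```text
[ 0.4069 -0.1712  0.138 ] 20.9333 [ 0.2 -0.2  0.3]
wrist [(0, 37), (3, 52), (321, 77), (318, 78), (324, 79), (327, 82)] med 212
scene [(357, 129), (354, 133), (0, 134), (351, 143), (3, 146), (348, 157)] med 166
top [(119, 76), (123, 76), (117, 76), (114, 77), (126, 77), (135, 77)] med 85
```

>>> step_arm:
  targets:
    - [[0,0.04,0.05,0,0,0],[0,0.04,0.05,0,0,0],[-0.01,0.02,0.05,0,0,0],[0,0,0.04,0,0,0],[0,0,0,0,0,0],[0,0,0,0,0,0]]

```text
time: 21.58
tcp_pos: [0.4018, -0.112, 0.2532]
orientation: [0.001, -0.083, 0.997, -0.001]
contact_force: [0.4, 0.9, -0.9]
finger_gap: 0.002
gripper_force: 0.0
```

```bash
python3 keys.py w9; python3 dial.py; python3 pan.py; python3 - <<'E'
from h import *
p,d,K,T=shot('wrist');g=cv2.cvtColor(p,cv2.COLOR_RGB2GRAY).astype(np.float32);a=np.radians(9.03)
def scan(rs,z,f):
    th=np.arange(-20,20.1,.5);L=[np.mean([cv2.getRectSubPix(g,(1,1),tuple(map(float,px(K,T,[.433+r*np.cos(a-t),-.206+r*np.sin(a-t),z]))))[0,0] for r in rs]) for t in np.radians(th)]
    L=f*(np.array(L)-np.median(L));L[L<.4*L.max()]=0;return (th*L).sum()/L.sum(),L.max()
print('pointer',scan(np.linspace(.018,.038,11),.0755,-1),'mark',scan(np.linspace(.048,.054,5),.06,1))
E
```

```text
[ 0.4018 -0.112   0.2532] 21.5833
(70, 177) [  9  10  28  25 538] [ 0.45   -0.3099  0.066 ]
(269, 178) [  8  16  37  16 557] [ 0.4163 -0.0991  0.066 ]
(166, 179) [   2    1   82   83 5089] [ 0.4325 -0.2054  0.0755]
key dist 0.2135506423520385 yaw 9.094192405750256 mid [ 0.43314642 -0.20449966] ring [ 0.62831942 -0.17367303]
[ 0.401  -0.1118  0.2514] 21.6333 [-0.3 -0.4 -1.5]
wrist [(0, 28), (3, 50), (357, 103), (6, 182), (126, 195), (156, 198)] med 208
scene [(357, 124), (354, 128), (0, 130), (351, 137), (3, 140), (348, 151)] med 160
top [(75, 67), (168, 68), (72, 68), (171, 68), (69, 69), (78, 69)] med 82
[ 0.4003 -0.1115  0.2499] [-0.16360146  0.26062372 -0.53227677] 21.7833
top 91 [ 0.6276 -0.1717  0.0748]
scene 334 [ 0.6288 -0.1746  0.0742]
handle [ 0.69  -0.326  0.146] [ 0.711 -0.38   0.154]
wrist Initial guess is outside of provided bounds
pointer (np.float64(-0.2995175114926362), np.float32(186.98541)) mark (np.float64(-0.3764618768214457), np.float32(132.743))h.py:18: RuntimeWarning: Mean of empty slice.
  return least_squares(f,[*P[:,:2].mean(0),.07],loss='soft_l1',f_scale=.003).x
  ret = um.true_divide(
Traceback (most recent call last):
  File "keys.py", line 14, in <module>
    m=(abs(z-.142)<.004)&(np.hypot(x-.628,y+.174)<.1);print('rim',m.sum(),circ(P[m]))
                                                                          ~~~~^^^^^^
  File "h.py", line 18, in circ
    return least_squares(f,[*P[:,:2].mean(0),.07],loss='soft_l1',f_scale=.003).x
           ~~~~~~~~~~~~~^^^^^^^^^^^^^^^^^^^^^^^^^^^^^^^^^^^^^^^^^^^^^^^^^^^^^^
ValueError: Initial guess is outside of provided bounds
h.py:18: RuntimeWarning: Mean of empty slice.
  return least_squares(f,[*P[:,:2].mean(0),.07],loss='soft_l1',f_scale=.003).x
  ret = um.true_divide(
```

The pointer is within 0.1° of the long mark, and the pan is within 2–3 mm of the ring centre. The robot is clear of everything, so I'm handing in.

```bash
python3 -c "
from cell import ctrl;print(ctrl.close_job())"
```

```text
the job is handed in; nothing more can be done
None
```

The job is handed in: the pan stands inside the ring (about 2–3 mm off centre), the round key was pressed fully and let go, and the dial pointer is on the long middle mark, after a second short stroke because the first stopped about 10° short.

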